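# Dock the solvent bottle caddy

## Task

Park the solvent bottle caddy in its docking bay. Keeping it on its wheels, first push it straight ahead over the open bench until all four swivel castors trail straight behind their pins, then steer it squarely between the guides and press it gently home until the roller catch has closed on its striker, feeling for the end instead of ramming it; leave it latched with the bottle standing on it, let go, and do not disturb the other things on the bench.

Things in the scene. Friction and masses are not known exactly. Their poses are not given: they have to be found in the camera images.
- caddy: four-castor bottle caddy, about 0.8 kg: grey deck 108 x 82 mm, top 46 mm above the bench; 90 mm wide and 110 mm long over its round rubber corner bumpers. Origin on the bench under mid deck; x ahead (to the striker), y to its left, z up. Rolls with about 0.5 N; all four castors swivel freely and stand askew at the start
- push_bar (a point): middle of the caddy's black push bar, at x = -66, z = 80 mm in the caddy's frame: flat bar 74 mm long along the caddy's y, 10 mm thick along x, 16 mm high, on two raked posts at y = +-33 mm. Can be pinched from above; nothing within 50 mm before or behind it at its height; deck 34 mm below it
- striker_tip (a point): tip of the steel bullet-headed striker that sticks out of the caddy's front, at x = 90 mm, z = 41 mm in the caddy's frame. Head 17 mm in diameter, tapering over 15 mm to the tip; behind it a neck 8 mm in diameter.
- bay: aluminium docking bay screwed to the bench, origin on the bench, x the way in. The caddy when home lies along the bay's x axis, its origin on that axis between x = -30 and +30 mm: the grey catch block at the far end is clamped in slots anywhere in that range; the setting is not measured and must be felt. Do not press the caddy on it beyond 20 N
- roller_left (a joint): double roller catch on the block, 27 to 49 mm above the bench: how far the left sprung roller is pushed aside, m. 0 empty; 0.0065 as the widest part of the striker's head passes, 7 mm before home (push needed about 6 N); then it closes on the neck (0.002 = latched) and draws the caddy in; the push needed drops, then rises steeply as the tip meets the block's solid back wall
- roller_right (a joint): the same for the right roller.
- bottle: the plastic solvent bottle, 42 mm in diameter and 85 mm high, 0.16 kg, standing loose in a low ring (11 mm high) on the caddy's deck at x = 15 mm. Origin at the centre of its foot, z up. Its top is 131 mm above the bench.
- vial_rack: bystander: white vial rack, 81 x 201 x 21 mm, origin under its middle
- spanner: bystander: combination spanner, 148 mm long, lying to the right of the bay, origin under its middle
- screwdriver: bystander: screwdriver, 125 mm long, lying to the right of the caddy's way, origin under its middle
- front_left_axle (a point): wheel axle of the caddy's front left castor (wheel 24 mm in diameter), 12 mm above the bench, 10 mm from its swivel pin, which is at x = 36, y = 25 mm of the caddy's frame; trailing straight it lies at x = 26, y = 25. It trails after some 50 mm of pushing one way
- front_right_axle (a point): wheel axle of the caddy's front right castor (wheel 24 mm in diameter), 12 mm above the bench, 10 mm from its swivel pin, which is at x = 36, y = -25 mm of the caddy's frame; trailing straight it lies at x = 26, y = -25. It trails after some 50 mm of pushing one way
- rear_left_axle (a point): wheel axle of the caddy's rear left castor (wheel 24 mm in diameter), 12 mm above the bench, 10 mm from its swivel pin, which is at x = -36, y = 25 mm of the caddy's frame; trailing straight it lies at x = -46, y = 25. It trails after some 50 mm of pushing one way
- rear_right_axle (a point): wheel axle of the caddy's rear right castor (wheel 24 mm in diameter), 12 mm above the bench, 10 mm from its swivel pin, which is at x = -36, y = -25 mm of the caddy's frame; trailing straight it lies at x = -46, y = -25. It trails after some 50 mm of pushing one way
- bay_mouth (a point): mouth of the bay, on the bench, on its axis at x = -41 mm of its frame. Two upright guides 50 mm high run from x = -12 to 76 mm, 96 mm apart (3 mm play each side of the bumpers); their lead-ins flare to 122 mm here. The front bumpers reach the mouth when the caddy's origin is at x = -96 mm. A castor standing across sticks out past the deck and can foul a guide
- marker: bystander: marker pen, 12 x 86 mm, lying beside the right guide of the bay, origin under its middle
There are look-alikes about, which are no part of the job. Leave any brown, pink or yellow look-alike of the bottle alone.

How it is judged:
By the outcome, as a careful person would: the job done as asked, in the order asked, and still so for the second after the job is handed in, with the robot touching nothing.
It also fails if it takes over 40 s, if anything falls off the work surface, if the arm or the gripper's body presses on something with over 40 N, if the wrist force passes 120 N, or if a joint passes its speed limit or range.

## Robot

A 6-joint arm with a two-finger parallel gripper is mounted at the origin on a cart in front of the work surface, level with it; the furniture and walls round the work are solid. World frame = base frame: x ahead of the robot, y to its left, z up, the work surface at z = 0. Lengths are in m, angles in degrees, forces in N, time in s.
With the tool pointing down it reaches from about 0.375 to 0.9 m from the base axis. Payload 3.1 kg.
Tool frame: the origin (TCP) lies on the centre line of the jaws, within the pads' length; the fingertips stand 17 mm ahead of it and the grasp point (between the pads) lies 2 mm behind it; z points along the fingers, y is the line along which they close (so a half turn about z gives the same grasp; the last joint's range is limited). The gripper opens to 87 mm and grips with 3 to 60 N. Pads are 19 mm wide; open, the fingers measure 117 mm over their backs; the gripper's body (75 mm by 190 mm) begins 51 mm behind the grasp point.
Start: joints at [61.278, 30.224, 82.088, -0, 67.689, -10.227], TCP at [0.198, 0.593, 0.24] pointing down, gripper open.
Joint ranges: [-176.69, 176.69], [-43.24, 126.21], [12.49, 139.97], [-82, 262], [0, 151.66], [-163.58, 163.58]. Speed limits (degrees/s): [159.86, 159.86, 180, 180, 180, 180].

## Interface

Orientations are given as a 3x3 rotation matrix whose columns are the frame's x, y, z axes.
In Python, from rig import bot, imaging, finder gives the robot as it stands. The module is installed in compiled form; this text tells all that it offers.
- The arm moves only by the tool play_rows, never from a script. Its argument "motion" is a list that holds one entry, the list of rows, each a list of 6 numbers: the shift along the tool's x, y, z in m, then the turn, a rotation vector about the tool's x, y, z in degrees. In form: [[[dx, dy, dz, wx, wy, wz], ...]]. A call has 1 to 8 rows; each row is the pose to reach, as a shift and turn from the pose commanded when the call began, along the tool's axes at that moment; what a row does not reach only later rows make up. A row lasts 1/12 s, in which the tool goes at most 41.7 mm and 7.16 degrees, less where a joint would pass 70% of its speed; a pose out of reach is approached as far as the arm can. A call with a gripper value outside its range is refused whole. "fingers" is the finger opening in m, from 0 to 0.087, set as the call begins (left out, the last holds). The fingers move at their own pace and stop on an object; the grip force is fixed at half the most. Time passes only in rows, so rows that repeat a pose let the fingers close. It gives the time, the measured TCP pose, the force, the opening and the grip force at its end, in the units of the state.
- bot.read_state(): the state, without advancing time (a new reading comes with each control period).
- imaging.capture(name): name is "scene" or "side" or "wrist"; returns a dict with "frame" (384x512x3 uint8, red, green, blue), "camera_matrix" (3x3 intrinsics, pixels), "R" (3x3) and "t" (3): a world point X has camera coordinates R X + t. Camera axes: x right, y down, z forward; pixel columns grow to the right and rows downward; lengths in m; the calibration is good to about 2 mm. The wrist camera is an equidistant fisheye: a pixel r from the principal point sees the ray r / f radians off the axis. A picture is of the moment at which its call begins. There is no depth.
- bot.hand_in(): hands the job in; it is judged then, once.
Trained networks look in the newest picture that a camera, given by its name, has taken for a name from the list of things; names that differ only in an ending like _2 or _b are one class to them, and where a whole thing is asked for, a point or a joint stands for the part that bears it (a point fixed in the world has none). Each returns a list of dicts, best first, with "confidence" (0 to 1); they miss things now and then, are a little off and sometimes report something else, mostly with a low value. They report only what shows in the picture. A call takes as long as a camera call. They do not tell look-alikes from the thing itself.
- finder.recognise(camera, name): "at" ([x, y, z] in m, in world coordinates, good to about 4 mm: the middle of the surface that is visible of it).
- finder.outline_of(camera, name): "pixels" (384x512 bool, what is visible of it).
The state is a dict: "time_s": time; "joint_positions": joint angles; "qvel": joint speeds; "tau": joint torques, N m; "position": TCP position; "tcp_rot": TCP orientation; "force": force on the tool from outside, world axes, zero at the start; "moment": the same for the moment, N m; "opening": opening from 0.0 (shut) to 1.0 (fully open); "grasp_force": force on a finger pad.
Only numpy, scipy, OpenCV 4.12 (cv2) and the standard library are available. Lean on these libraries where they do the work, as an engineer would, in place of code of your own. Each camera call takes 0.05 s, during which the arm holds its last target. There are 200 camera calls.

## Working session

There is one attempt and no reset: what is moved stays moved. The work goes in short steps, Python scripts to look and compute and a tool call to move; the robot and the scene stay as the last step left them, time stands still between calls to the robot, and variables do not carry over. Pictures are saved under pics/ and viewed, at most 10 in all, crops included, and the job is handed in when it is done.

Besides the shell and the picture viewer there is one more tool, called by a JSON object that holds its "name" and its "arguments". play_rows: Moves the arm, as the interface text tells. Its arguments: {"type":"object","properties":{"motion":{"type":"array"},"fingers":{"type":"number"}},"required":["motion"]}

```bash
mkdir -p pics
cat > h.py <<'E'
import numpy as np, cv2
from rig import bot, imaging, finder
def save(c,f):
    d=imaging.capture(c); cv2.imwrite('pics/'+f,d['frame'][:,:,::-1]); return d
E
python3 - <<'E'
from h import *
s=bot.read_state(); print(s['time_s'],s['position'],s['tcp_rot'],s['force'])
a=save('scene','s0.png'); b=save('side','d0.png')
cv2.imwrite('pics/a0.png',cv2.resize(np.hstack([a['frame'],b['frame']])[:,:,::-1],(800,300)))
for c in ('scene','side'):
  for n in ['caddy','push_bar','striker_tip','bay','bay_mouth','bottle','roller_left','roller_right','front_left_axle','rear_left_axle','front_right_axle','rear_right_axle','vial_rack','spanner','screwdriver','marker']:
    print(c,n,[(np.round(r['at'],3).tolist(),round(r['confidence'],2)) for r in finder.recognise(c,n)][:3])
  
print(bot.read_state()['time_s'])
E
```

```text
0.0 [0.19790822 0.59211494 0.23858399] [[-9.48360753e-01  3.17192255e-01 -9.77235123e-04]
 [ 3.17193595e-01  9.48358903e-01 -1.90101863e-03]
 [ 3.23781243e-04 -2.11282418e-03 -9.99997716e-01]] [-0.14807965 -0.71584044  0.85939   ]
scene caddy [([0.412, -0.322, 0.048], 0.9), ([0.572, -0.415, 0.005], 0.55)]
scene push_bar [([0.413, -0.32, 0.048], 0.65)]
scene striker_tip [([0.412, -0.32, 0.046], 0.75)]
scene bay [([0.682, -0.349, 0.02], 0.75)]
scene bay_mouth [([0.68, -0.347, 0.023], 0.82)]
scene bottle [([0.437, -0.187, 0.049], 0.95), ([0.273, -0.363, 0.052], 0.86), ([0.48, -0.411, 0.048], 0.74)]
scene roller_left [([0.689, -0.31, 0.038], 0.5), ([0.415, -0.454, 0.01], 0.44)]
scene roller_right [([0.679, -0.333, 0.037], 0.57)]
scene front_left_axle [([0.541, -0.114, 0.021], 0.24)]
scene rear_left_axle [([0.391, -0.274, 0.012], 0.4)]
scene front_right_axle [([0.46, -0.336, 0.016], 0.47)]
scene rear_right_axle [([0.401, -0.339, 0.018], 0.61)]
scene vial_rack [([0.54, -0.116, 0.023], 0.78), ([0.573, -0.413, 0.006], 0.54)]
scene spanner [([0.559, -0.545, 0.005], 0.52), ([0.691, -0.308, 0.0
[... 285 characters left out ...]
 ([0.418, -0.272, 0.042], 0.27)]
side bay_mouth [([0.663, -0.309, 0.032], 0.86)]
side bottle [([0.443, -0.161, 0.044], 0.84), ([0.277, -0.335, 0.041], 0.69), ([0.446, -0.291, 0.095], 0.61)]
side roller_left [([0.415, -0.277, 0.042], 0.53)]
side roller_right [([0.68, -0.331, 0.043], 0.5)]
side front_left_axle []
side rear_left_axle [([0.395, -0.263, 0.02], 0.56), ([0.445, -0.291, 0.094], 0.39)]
side front_right_axle [([0.539, -0.091, 0.024], 0.55), ([0.413, -0.278, 0.044], 0.24)]
side rear_right_axle []
side vial_rack [([0.544, -0.092, 0.023], 0.86)]
side spanner [([0.564, -0.515, 0.006], 0.47)]
side screwdriver [([0.418, -0.275, 0.044], 0.55)]
side marker [([0.577, -0.413, 0.013], 0.49)]
1.7
```

View pics/s0.png

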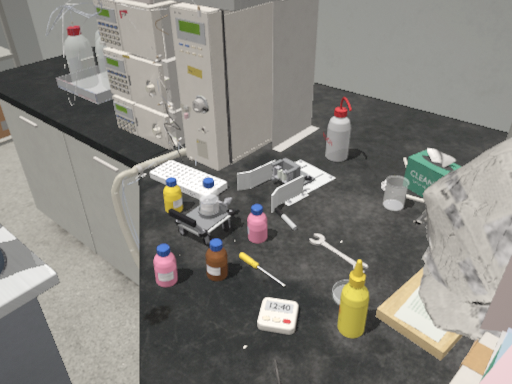

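View pics/d0.png

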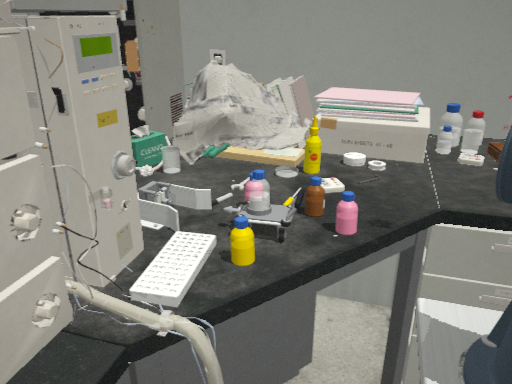

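The scene view shows the caddy at about px (208,215), with the clear blue-capped bottle on it. The bay is at (287,185), pointing away. The side view shows the caddy at (262,212) and the bay at (165,200). Next I'll enlarge both.

```bash
python3 - <<'E'
import cv2,numpy as np
a=cv2.imread('pics/s0.png');b=cv2.imread('pics/d0.png')
A=cv2.resize(a[145:245,160:345],None,fx=4.3,fy=4.3,interpolation=cv2.INTER_CUBIC)[:, :796]
B=cv2.resize(b[165:245,125:310],None,fx=4.3,fy=4.3,interpolation=cv2.INTER_CUBIC)
cv2.imwrite('pics/c1.png',A); cv2.imwrite('pics/c2.png',B)
E
python3 - <<'E'
from h import *
for c in('scene','side'):
  d=imaging.capture(c); print(repr(d['camera_matrix']),repr(d['R']),repr(d['t']))
  np.savez(c+'.npz',K=d['camera_matrix'],R=d['R'],t=d['t'])
E
```

```text
array([[450.38710655,   0.        , 246.7925214 ],
       [  0.        , 450.38710655, 194.07050134],
       [  0.        ,   0.        ,   1.        ]]) array([[ 0.65871402, -0.75200872, -0.02405671],
       [-0.43482416, -0.35439681, -0.82784712],
       [ 0.61402262,  0.55577495, -0.56043771]]) array([-0.60530693,  0.1683689 ,  0.91180232])
array([[424.70195671,   0.        , 247.10758598],
       [  0.        , 424.70195671, 191.64650571],
       [  0.        ,   0.        ,   1.        ]]) array([[-0.95311037, -0.30247355, -0.0095061 ],
       [-0.10847889,  0.37081033, -0.92235136],
       [ 0.28251185, -0.87807144, -0.38623517]]) array([0.36415037, 0.23811528, 0.49062637])
```

View pics/c1.png

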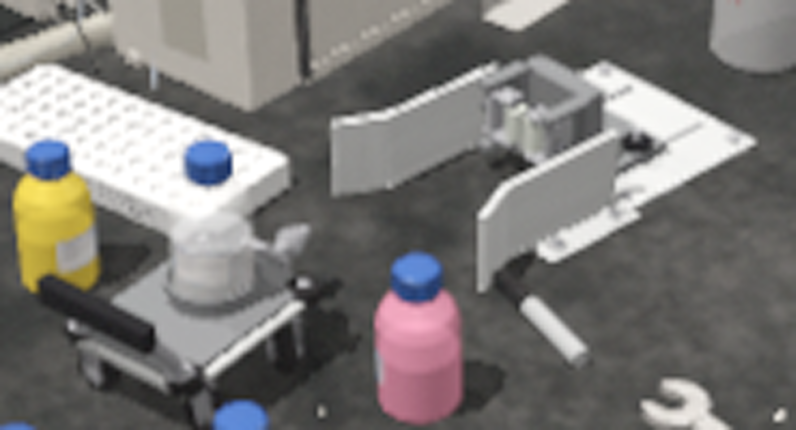

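View pics/c2.png

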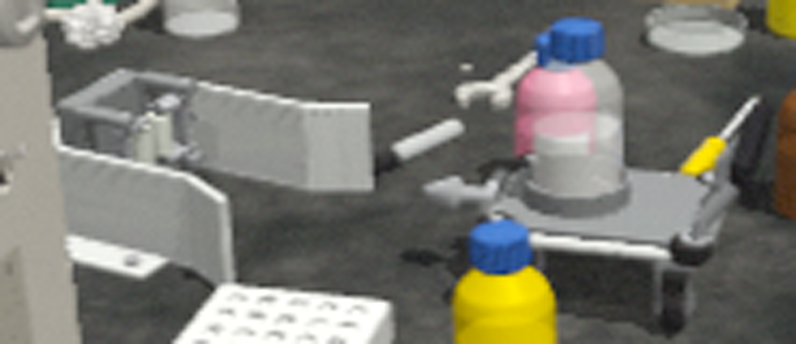

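```bash
cat > proj.py <<'E'
import numpy as np
C={c:np.load(c+'.npz') for c in('scene','side')}
def ray(c,px,py,z):
    K,R,t=[C[c][k] for k in 'KRt']
    o=-R.T@t; d=R.T@np.linalg.solve(K,[px,py,1]); return o+d*(z-o[2])/d[2]
O={'scene':(160,145),'side':(125,165)}
def cr(c,u,v,z): return ray(c,O[c][0]+(u-1.6)/4.3,O[c][1]+(v-1.6)/4.3,z)
E
python3 - <<'E'
from proj import *
for c,n,u,v,z in [('scene','barL',48,293,.08),('scene','barR',148,335,.08),('scene','tip',305,232,.041),('scene','cap',208,150,.131),
('scene','Lm',333,120,.05),('scene','Lb',385,112,.05),('scene','Lf',497,65,.05),('scene','Rm',484,213,.05),('scene','Rb',513,185,.05),('scene','Rf',617,133,.05),
('scene','Lm0',335,194,0),('scene','Lb0',388,187,0),('scene','Rm0',485,290,0),
('side','Rm',370,103,.05),('side','Rm0',373,190,0),('side','Rb',307,102,.05),('side','Rf',195,82,.05),('side','Lm',228,195,.05),('side','Lb',182,175,.05),('side','tip',428,188,.041),('side','cap',578,28,.131)]:
    print(c,n,np.round(cr(c,u,v,z)*1000).tolist()[:2])
E
```

```text
scene barL [368.0, -274.0]
scene barR [376.0, -336.0]
scene tip [526.0, -295.0]
scene cap [455.0, -302.0]
scene Lm [611.0, -239.0]
scene Lb [637.0, -257.0]
scene Lf [721.0, -274.0]
scene Rm [591.0, -367.0]
scene Rb [622.0, -362.0]
scene Rf [702.0, -375.0]
scene Lm0 [609.0, -240.0]
scene Lb0 [634.0, -260.0]
scene Rm0 [590.0, -369.0]
side Rm [584.0, -366.0]
side Rm0 [584.0, -365.0]
side Rb [616.0, -358.0]
side Rf [686.0, -367.0]
side Lm [605.0, -241.0]
side Lb [636.0, -256.0]
side tip [525.0, -293.0]
side cap [449.0, -292.0]
```

Run:
```python
from proj import *
for c in C: print(c,-C[c]['R'].T@C[c]['t'])
for n,c,p in [('hose','scene',(190,155)),('hose','scene',(150,165)),('hose','scene',(120,190)),('hose','scene',(140,265)),('box','scene',(217,168)),('box','scene',(270,152)),('box','scene',(135,135)),
 ('hose','side',(75,285)),('hose','side',(150,315)),('hose','side',(200,345)),('hose','side',(215,380)),('box','side',(115,278)),('box','side',(142,245))]:
    print(n,c,p,[np.round(ray(c,*p,z)*1000).tolist()[:2] for z in(0,.1,.2)])
```

```text
scene [-0.08793222 -0.90228357  0.63583042]
side [0.23429821 0.45265525 0.41258475]
hose scene (190, 155) [[657.0, -10.0], [540.0, -150.0], [422.0, -291.0]]
hose scene (150, 165) [[546.0, 36.0], [447.0, -112.0], [347.0, -259.0]]
hose scene (120, 190) [[416.0, -5.0], [336.0, -146.0], [257.0, -287.0]]
hose scene (140, 265) [[273.0, -273.0], [217.0, -372.0], [160.0, -471.0]]
box scene (217, 168) [[653.0, -123.0], [537.0, -246.0], [420.0, -368.0]]
box scene (270, 152) [[816.0, -180.0], [674.0, -294.0], [532.0, -407.0]]
box scene (135, 135) [[636.0, 223.0], [522.0, 46.0], [408.0, -131.0]]
hose side (75, 285) [[689.0, -23.0], [579.0, 93.0], [469.0, 208.0]]
hose side (150, 315) [[531.0, 9.0], [459.0, 116.0], [387.0, 224.0]]
hose side (200, 345) [[435.0, 44.0], [386.0, 143.0], [338.0, 242.0]]
hose side (215, 380) [[393.0, 94.0], [355.0, 181.0], [316.0, 268.0]]
box side (115, 278) [[637.0, -60.0], [539.0, 65.0], [442.0, 189.0]]
box side (142, 245) [[651.0, -172.0], [550.0, -21.0], [449.0, 131.0]]
```

{"name": "play_rows", "arguments": {"motion": [[[-0.227, -0.169, 0, 0, 0, 16.5], [-0.227, -0.169, 0, 0, 0, 16.5], [-0.227, -0.169, 0, 0, 0, 16.5], [-0.227, -0.169, 0, 0, 0, 16.5], [-0.227, -0.169, 0, 0, 0, 16.5], [-0.227, -0.169, 0, 0, 0, 16.5], [-0.227, -0.169, 0, 0, 0, 16.5]]], "fingers": 0.05}}

```text
time_s: 2.38
position: [0.3612, 0.3581, 0.2398]
tcp_rot: [[-0.819, 0.574, 0.001], [0.574, 0.819, -0.0], [-0.001, 0.0, -1.0]]
force: [0.4, 0.8, -0.4]
opening: 0.602
grasp_force: 0.0
```

{"name": "play_rows", "arguments": {"motion": [[[-0.225, -0.147, 0, 0, 0, 17], [-0.225, -0.147, 0, 0, 0, 17], [-0.225, -0.147, 0, 0, 0, 17], [-0.225, -0.147, 0, 0, 0, 17], [-0.225, -0.147, 0, 0, 0, 17], [-0.225, -0.147, 0, 0, 0, 17], [-0.225, -0.147, 0, 0, 0, 17]]]}}

```text
time_s: 2.97
position: [0.4622, 0.1069, 0.24]
tcp_rot: [[-0.613, 0.79, 0.003], [0.79, 0.613, -0.002], [-0.003, 0.001, -1.0]]
force: [0.2, 0.2, -0.7]
opening: 0.577
grasp_force: 0.0
```

{"name": "play_rows", "arguments": {"motion": [[[-0.188, -0.161, 0, 0, 0, 17], [-0.188, -0.161, 0, 0, 0, 17], [-0.188, -0.161, 0, 0, 0, 17], [-0.188, -0.161, 0, 0, 0, 17], [-0.188, -0.161, 0, 0, 0, 17], [-0.188, -0.161, 0, 0, 0, 17]]]}}

```text
time_s: 3.47
position: [0.4485, -0.1387, 0.2399]
tcp_rot: [[-0.358, 0.934, 0.001], [0.934, 0.358, -0.001], [-0.001, 0.001, -1.0]]
force: [0.2, -0.0, 0.4]
opening: 0.575
grasp_force: 0.0
```

{"name": "play_rows", "arguments": {"motion": [[[-0.128, -0.131, 0.03, 0, 0, 16.5], [-0.128, -0.131, 0.03, 0, 0, 16.5], [-0.128, -0.131, 0.03, 0, 0, 16.5], [-0.128, -0.131, 0.03, 0, 0, 16.5], [-0.128, -0.131, 0.03, 0, 0, 16.5], [-0.128, -0.131, 0.03, 0, 0, 16.5]]]}}

```text
time_s: 3.97
position: [0.3712, -0.3071, 0.2092]
tcp_rot: [[-0.073, 0.997, 0.0], [0.997, 0.073, -0.002], [-0.002, 0.0, -1.0]]
force: [0.4, 0.6, -0.7]
opening: 0.57
grasp_force: 0.0
```

```bash
cat > w.py <<'E'
import sys
from h import *
d=save('wrist',sys.argv[1]+'.png'); s=bot.read_state()
np.savez(sys.argv[1]+'.npz',K=d['camera_matrix'],R=d['R'],t=d['t'])
cv2.imwrite('pics/'+sys.argv[1]+'b.png',cv2.resize(d['frame'][:,:,::-1],(800,600),interpolation=cv2.INTER_CUBIC))
print(d['camera_matrix'],d['R'],-d['R'].T@d['t'],s['position'],s['force'])
for n in['caddy','push_bar','bottle','bay','roller_left','roller_right']:
  print(n,[(np.round(r['at'],3).tolist(),round(r['confidence'],2)) for r in finder.recognise('wrist',n)][:3])
E
python3 w.py w1
```

```text
[[297.31863964   0.         253.70209588]
 [  0.         297.31863964 190.1020658 ]
 [  0.           0.           1.        ]] [[ 9.97330980e-01  7.30095585e-02 -7.21367643e-04]
 [ 7.06388577e-02 -9.62353301e-01  2.62461952e-01]
 [ 1.84680207e-02 -2.61812392e-01 -9.64942073e-01]] [ 0.36651036 -0.23690745  0.35474474] [ 0.37168212 -0.30467491  0.20932948] [-0.40905366  0.82863805  0.17594983]
caddy [([0.412, -0.291, 0.045], 0.93)]
push_bar [([0.413, -0.286, 0.05], 0.96)]
bottle [([0.443, -0.182, 0.061], 0.86), ([0.359, -0.409, 0.079], 0.86), ([0.44, -0.293, 0.106], 0.74)]
bay [([0.701, -0.296, 0.027], 0.73)]
roller_left [([0.687, -0.303, 0.04], 0.74)]
roller_right [([0.684, -0.324, 0.045], 0.64)]
```

View pics/w1b.png

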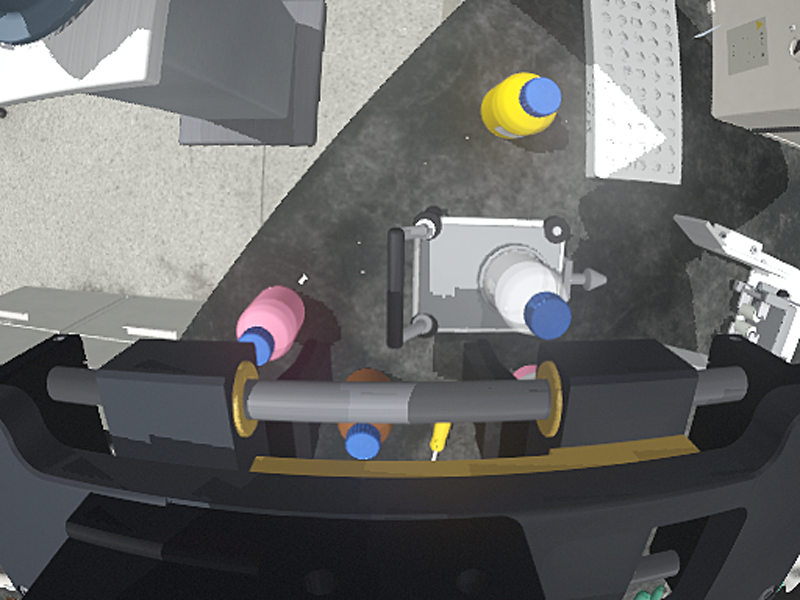

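```bash
cat > fish.py <<'E'
import numpy as np
def fish(f,u,v,z):   # u,v in 800x600 picture
    d=np.load(f+'.npz');K,R,t=d['K'],d['R'],d['t']
    p=np.array([(u-.3)*.64-K[0,2],(v-.3)*.64-K[1,2]]);r=np.hypot(*p);th=r/K[0,0]
    ray=R.T@np.array([*(p/r*np.sin(th)),np.cos(th)]);o=-R.T@t
    return np.round((o+ray*(z-o[2])/ray[2])*1000,1)[:2]
E
python3 - <<'E'
from fish import *
for n,u,v,z in[('barL',397,228,.088),('barR',394,347,.088),('barLe',403,229,.088),('barRe',401,345,.088),('tip',607,281,.041),('deckBL',437,217,.046),('deckFL',543,220,.046),('deckBR',437,334,.046),('Lm',678,217,.05),('rolL',750,316,.049),('rolR',745,330,.049),('ringC',510,276,.046)]:
    print(n,fish('w1',u,v,z))
E
```

```text
barL [ 368.8 -268. ]
barR [ 372.3 -341. ]
barLe [ 372.3 -268.3]
barRe [ 376.5 -339.4]
tip [ 527.7 -298. ]
deckBL [ 395.1 -263.4]
deckFL [ 468.6 -258.4]
deckBR [ 402.8 -345.4]
Lm [ 577.  -242.3]
rolL [ 678.4 -314.2]
rolR [ 676.4 -327. ]
ringC [ 449.7 -299.6]
```

The wrist view shows the caddy squarely below, with the bar from (397,228) to (394,347), the striker tip at (607,281) and the rollers near (748,323). The tool is already centred over the bar, so I'll go down.

{"name": "play_rows", "arguments": {"motion": [[[-0.0005, -0.0005, 0.04, 0, 0, 1], [-0.0005, -0.0005, 0.08, 0, 0, 1], [-0.0005, -0.0005, 0.11, 0, 0, 1], [-0.0005, -0.0005, 0.121, 0, 0, 1], [-0.0005, -0.0005, 0.121, 0, 0, 1]]]}}

```text
time_s: 4.73
position: [0.3712, -0.3009, 0.0861]
tcp_rot: [[-0.063, 0.998, -0.004], [0.998, 0.063, 0.005], [0.005, -0.004, -1.0]]
force: [-0.5, 0.1, 0.3]
opening: 0.575
grasp_force: 0.0
```

{"name": "play_rows", "arguments": {"motion": [[[0, 0, 0, 0, 0, 0], [0, 0, 0, 0, 0, 0], [0, 0, 0, 0, 0, 0], [0, 0, 0, 0, 0, 0], [0, 0, 0, 0, 0, 0], [0, 0, 0, 0, 0, 0], [0, 0, 0, 0, 0, 0], [0, 0, 0, 0, 0, 0]]], "fingers": 0}}

```text
time_s: 5.4
position: [0.3719, -0.3034, 0.0888]
tcp_rot: [[-0.061, 0.998, 0.0], [0.998, 0.061, -0.0], [-0.0, 0.0, -1.0]]
force: [-0.8, 0.0, 1.8]
opening: 0.107
grasp_force: 30.0
```

```bash
python3 w.py w2
```

```text
[[297.31863964   0.         253.70209588]
 [  0.         297.31863964 190.1020658 ]
 [  0.           0.           1.        ]] [[ 9.98152268e-01  6.07601381e-02 -5.05241234e-04]
 [ 5.87876608e-02 -9.63579601e-01  2.60879981e-01]
 [ 1.53642635e-02 -2.60427646e-01 -9.65371110e-01]] [ 0.36812608 -0.23339128  0.23453845] [ 0.37192225 -0.30338882  0.08882589] [-1.32655978  0.26232296  2.78338954]
caddy [([0.415, -0.272, 0.048], 0.96)]
push_bar [([0.416, -0.27, 0.046], 0.94)]
bottle [([0.284, -0.342, 0.076], 0.97), ([0.439, -0.184, 0.062], 0.91), ([0.442, -0.284, 0.104], 0.68)]
bay [([0.612, -0.249, 0.016], 0.75), ([0.415, -0.274, 0.045], 0.48), ([0.541, -0.166, 0.019], 0.24)]
roller_left []
roller_right []
```

View pics/w2b.png

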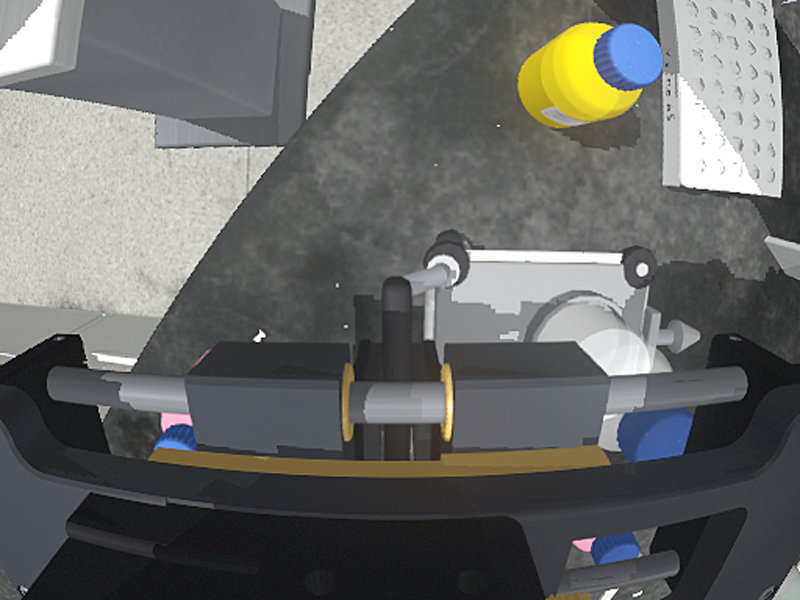

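Run:
```python
from fish import *
for n,u,v,z in[('L1',465,256,.046),('L2',622,257,.046),('tip',700,337,.041),('barL',397,278,.088),('Lm0',766,238,0)]:
    print(n,fish('w2',u,v,z))
```

```text
L1 [ 398.3 -264.8]
L2 [ 470.4 -259.5]
tip [ 530.2 -297.3]
barL [ 370.2 -266.5]
Lm0 [ 607.8 -242.5]
```

{"name": "play_rows", "arguments": {"motion": [[[0, 0.001, 0, 0, 0, 0], [0, 0.003, 0, 0, 0, 0], [0, 0.007, 0, 0, 0, 0], [0, 0.012, 0, 0, 0, 0], [0, 0.017, 0, 0, 0, 0], [0, 0.022, 0, 0, 0, 0], [0, 0.027, 0, 0, 0, 0], [0, 0.032, 0, 0, 0, 0]]]}}

```text
time_s: 6.42
position: [0.4037, -0.3012, 0.0888]
tcp_rot: [[-0.062, 0.998, -0.001], [0.998, 0.062, 0.0], [0.0, -0.001, -1.0]]
force: [-2.1, -0.5, 5.5]
opening: 0.115
grasp_force: 30.0
```

{"name": "play_rows", "arguments": {"motion": [[[0, 0.005, 0, 0, 0, 0], [0, 0.01, 0, 0, 0, 0], [0, 0.015, 0, 0, 0, 0], [0, 0.02, 0, 0, 0, 0], [0, 0.025, 0, 0, 0, 0], [0, 0.03, 0, 0, 0, 0], [0, 0.034, 0, 0, 0, 0], [0, 0.036, 0, 0, 0, 0]]]}}

```text
time_s: 7.08
position: [0.4402, -0.299, 0.0888]
tcp_rot: [[-0.062, 0.998, 0.0], [0.998, 0.062, -0.0], [-0.0, 0.0, -1.0]]
force: [-1.4, -0.2, 5.1]
opening: 0.113
grasp_force: 30.0
```

```bash
python3 w.py w3
python3 - <<'E'
from h import *
d=[save(c,c+'3.png')['frame'][:,:,::-1] for c in('scene','side')]
A=cv2.resize(d[0][150:240,170:330],(800,450),interpolation=cv2.INTER_CUBIC)[:,:]
B=cv2.resize(d[1][170:245,120:300],(800,333),interpolation=cv2.INTER_CUBIC)
w=cv2.imread('pics/w3b.png')[180:480,400:800]
cv2.imwrite('pics/m3.png',np.vstack([np.hstack([cv2.resize(A,(400,225)),np.zeros((225,400,3),'u1')+0])[:, :800],np.hstack([cv2.resize(B,(400,300)),w])]) if 0 else np.vstack([cv2.resize(A,(533,300)),cv2.resize(w,(533,300))]))
E
```

```text
[[297.31863964   0.         253.70209588]
 [  0.         297.31863964 190.1020658 ]
 [  0.           0.           1.        ]] [[ 9.98102806e-01  6.15647158e-02 -7.57836624e-04]
 [ 5.96357639e-02 -9.63623175e-01  2.60526299e-01]
 [ 1.53089586e-02 -2.60077224e-01 -9.65466454e-01]] [ 0.43635609 -0.22904006  0.23452024] [ 0.44050378 -0.29908493  0.08880968] [-0.18140798  0.25305957  4.52945413]
caddy [([0.483, -0.271, 0.045], 0.84)]
push_bar [([0.484, -0.266, 0.048], 0.88)]
bottle [([0.446, -0.187, 0.063], 0.89), ([0.294, -0.34, 0.03], 0.88), ([0.513, -0.281, 0.106], 0.82)]
bay [([0.661, -0.256, 0.021], 0.69)]
roller_left [([0.688, -0.302, 0.028], 0.52), ([0.514, -0.282, 0.104], 0.39)]
roller_right [([0.666, -0.255, 0.016], 0.43)]
```

View pics/w3b.png

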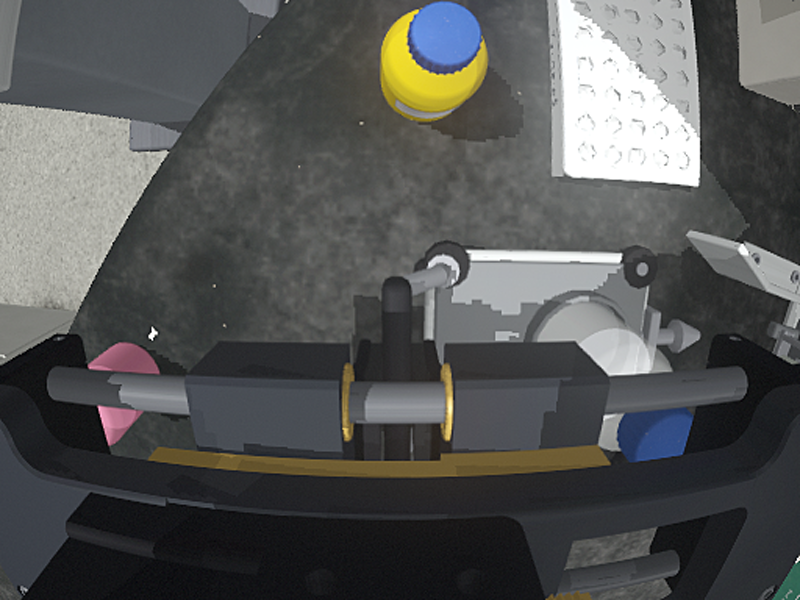

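View pics/m3.png

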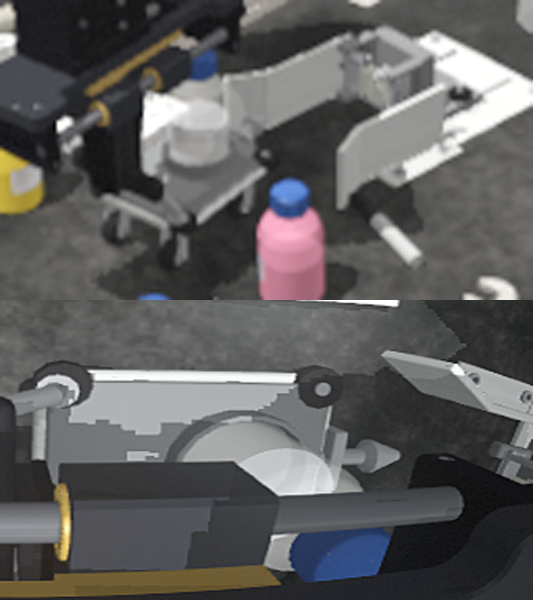

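Run:
```python
from fish import *
for n,u,v,z in[('Lm0',688,233,0),('Lm',711,256,.05),('Lbend?',762,283,.05),('Lend',798,299,.05),('tip',700,337,.041)]:
    print(n,fish('w3',u,v,z))
from proj import *
# full-res scene crop: left crop scale 533/160=3.33 horizontally, 300/90 vert, origin 170,150
f=lambda u,v,z:np.round(ray('scene',170+u/3.331-.35,150+v/3.333-.35,z)*1000,1)[:2]
for n,u,v,z in[('Rm0',341,207,0),('Rm',339,150,.05),('Rb',365,130,.05),('Rf',446,88,.05),('Lf',346,38,.05),('Lb',258,73,.05),('Lm',225,77,.05),('plateR',533,95,0),('plateL',425,32,0),('plate2',405,185,0),('plate3',465,145,0)]: print(n,f(u,v,z))
```

```text
Lm0 [ 607.3 -242.9]
Lm [ 587.3 -249.2]
Lbend? [ 627.8 -259.4]
Lend [ 662.7 -265.9]
tip [ 598.4 -292.8]
Rm0 [ 590.2 -367.6]
Rm [ 588.1 -367.1]
Rb [ 619.3 -365.6]
Rf [ 701.2 -377.4]
Lf [ 712.8 -274.4]
Lb [ 630.1 -255.6]
Lm [ 610.2 -240.1]
plateR [ 803.1 -391.9]
plateL [ 831.1 -266.7]
plate2 [ 640.7 -386.8]
plate3 [ 711.  -390.7]
```

Pushed 68 mm straight; the castors trail. Now I'll curve onto the bay axis.

{"name": "play_rows", "arguments": {"motion": [[[0.0007, 0.003, 0, 0, 0, 0.6], [0.0022, 0.008, 0, 0, 0, 2.2], [0.004, 0.014, 0, 0, 0, 4.2], [0.006, 0.021, 0, 0, 0, 6.5], [0.008, 0.028, 0, 0, 0, 8.8], [0.01, 0.035, 0, 0, 0, 11], [0.0115, 0.04, 0, 0, 0, 12.7], [0.0124, 0.044, 0, 0, 0, 13.5]]]}}

```text
time_s: 8.2
position: [0.4832, -0.2846, 0.0888]
tcp_rot: [[0.175, 0.985, 0.0], [0.985, -0.175, -0.001], [-0.001, 0.0, -1.0]]
force: [-0.9, -1.7, 5.5]
opening: 0.113
grasp_force: 30.0
```

```bash
python3 w.py w4
python3 - <<'E'
from h import *
d=save('scene','scene4.png')['frame'][:,:,::-1]
A=cv2.resize(d[150:240,180:330],(600,360),interpolation=cv2.INTER_CUBIC)
w=cv2.imread('pics/w4b.png')[190:430,400:800]
cv2.imwrite('pics/m4.png',np.vstack([A[:,:],cv2.resize(w,(600,240*600//400))])[:720][0:600] if 0 else np.vstack([cv2.resize(A,(480,288)),cv2.resize(w,(480,288))]))
E
```

```text
[[297.31863964   0.         253.70209588]
 [  0.         297.31863964 190.1020658 ]
 [  0.           0.           1.        ]] [[ 9.84622668e-01 -1.74694596e-01 -3.86435788e-06]
 [-1.68602483e-01 -9.50291780e-01  2.61760837e-01]
 [-4.57318758e-02 -2.57735002e-01 -9.65132770e-01]] [ 0.49605935 -0.21539288  0.23443944] [ 0.48408885 -0.28462517  0.08885043] [ 0.76700656 -0.25124408  4.04444767]
caddy [([0.532, -0.273, 0.045], 0.82)]
push_bar [([0.53, -0.268, 0.049], 0.91)]
bottle [([0.302, -0.34, 0.012], 0.92), ([0.554, -0.281, 0.109], 0.83), ([0.456, -0.182, 0.066], 0.77)]
bay [([0.684, -0.27, 0.026], 0.89)]
roller_left [([0.687, -0.306, 0.042], 0.98)]
roller_right [([0.687, -0.324, 0.046], 0.64)]
```

View pics/m4.png

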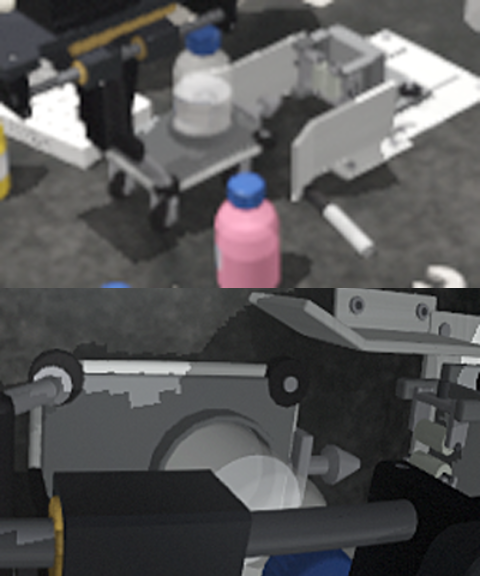

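Run:
```python
from fish import *
ps=np.array([.4840,-.2846])*1000
u=np.array([.9845,-.175]);n=np.array([.175,.9845])
for nm,a,b,z in[('deckL1',85,367,.046),('deckL2',265,371,.046),('tip',358,464,.041),('neck',312,459,.041),('bend',363,349,.05),('far',470,354,.05),('Lm0',250,297,0),('Lm',285,305,.05),('rolL',432,432,.049),('rolR',432,466,.049),('rolmidlow',432,449,.04)]:
    p=fish('w4',400+a*.8333,190+(b-288)*.8333,z); print(nm,p,'toolframe fwd %.1f left %.1f'%((p-ps)@u,(p-ps)@n))
```

```text
deckL1 [ 520.5 -253.5] toolframe fwd 30.5 left 37.0
deckL2 [ 588.8 -265.8] toolframe fwd 99.9 left 36.8
tip [ 637.6 -315.3] toolframe fwd 156.6 left -3.3
neck [ 612.6 -307.7] toolframe fwd 130.6 left -0.2
bend [ 633.  -262.7] toolframe fwd 142.9 left 47.6
far [ 699.4 -273. ] toolframe fwd 210.0 left 49.1
Lm0 [ 606.7 -243.1] toolframe fwd 113.5 left 62.3
Lm [ 597.4 -241.7] toolframe fwd 104.1 left 62.1
rolL [ 675.8 -305.4] toolframe fwd 192.5 left 13.1
rolR [ 677.7 -322.2] toolframe fwd 197.3 left -3.1
rolmidlow [ 685.4 -318.4] toolframe fwd 204.2 left 2.0
```

{"name": "play_rows", "arguments": {"motion": [[[0.0003, 0.002, 0, 0, 0, -0.3], [0.0006, 0.005, 0, 0, 0, -0.7], [0.0009, 0.009, 0, 0, 0, -1.0], [0.0011, 0.013, 0, 0, 0, -1.2], [0.0011, 0.017, 0, 0, 0, -1.2], [0.0012, 0.02, 0, 0, 0, -1.2], [0.0012, 0.022, 0, 0, 0, -1.2]]]}}

```text
time_s: 9.18
position: [0.504, -0.2859, 0.0888]
tcp_rot: [[0.153, 0.988, -0.002], [0.988, -0.153, 0.002], [0.001, -0.002, -1.0]]
force: [-0.6, 2.0, 8.9]
opening: 0.111
grasp_force: 30.0
```

```bash
python3 w.py w5
python3 - <<'E'
from h import *
w=cv2.imread('pics/w5b.png')[190:430,450:800]
d=save('scene','scene5.png')['frame'][:,:,::-1]
A=cv2.resize(d[150:222,195:300],(700,480),interpolation=cv2.INTER_CUBIC)
cv2.imwrite('pics/m5.png',np.vstack([cv2.resize(A,(320,219)),np.zeros((1,320,3),'u1')])if 0 else cv2.resize(w,(790,542),interpolation=cv2.INTER_CUBIC))
E
```

```text
[[297.31863964   0.         253.70209588]
 [  0.         297.31863964 190.1020658 ]
 [  0.           0.           1.        ]] [[ 0.98825426 -0.15279398 -0.0027403 ]
 [-0.14687098 -0.95459344  0.25919159]
 [-0.04221879 -0.25574472 -0.96582204]] [ 0.51561587 -0.21689525  0.23458321] [ 0.50445052 -0.2860472   0.08879733] [-0.64972097  1.26937379  6.51169809]
caddy [([0.553, -0.269, 0.044], 0.68)]
push_bar [([0.551, -0.267, 0.044], 0.8)]
bottle [([0.457, -0.183, 0.063], 0.96), ([0.578, -0.285, 0.105], 0.83), ([0.3, -0.349, 0.006], 0.51)]
bay [([0.692, -0.273, 0.025], 0.73)]
roller_left [([0.55, -0.177, 0.02], 0.71), ([0.688, -0.306, 0.039], 0.7)]
roller_right [([0.554, -0.268, 0.046], 0.63), ([0.695, -0.278, 0.024], 0.52)]
```

View pics/m5.png

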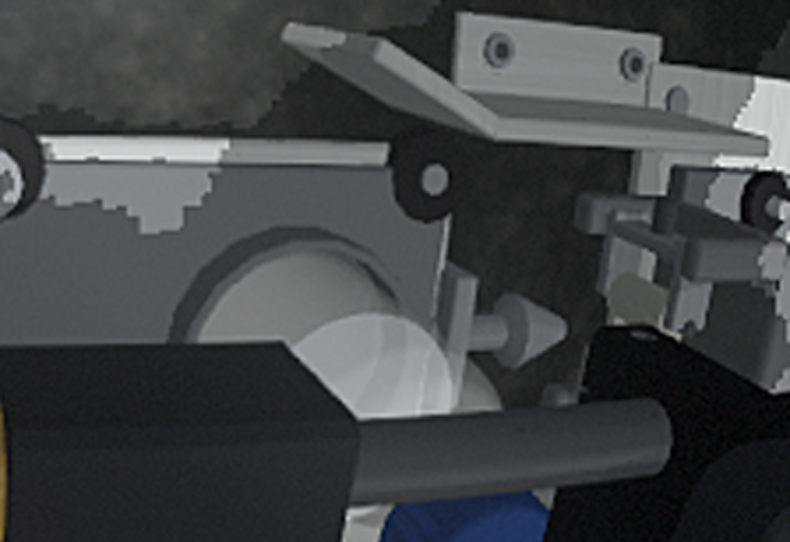

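Run:
```python
from fish import *
s=np.array([.15366,.98812]) 
ps=np.array([504.4,-286.0]);n=np.array([.1533,.988]);u=np.array([.988,-.1533])
for nm,a,b,z in[('deckL1',45,150,.046),('deckL2',385,155,.046),('bumpC',432,180,.046),('bumpEdge',425,137,.042),('tip',568,328,.041),('neckL',480,320,.045),('neckR',480,348,.037),('head',510,330,.041),('bend',492,137,.05),('far',768,152,.05),('rolL',636,300,.049),('mouthTop?',375,45,.05)]:
    p=fish('w5',450+a*.443,190+b*.443,z); print(nm,p,'fwd %.1f left %.1f'%((p-ps)@u,(p-ps)@n))
```

```text
deckL1 [ 540.1 -254.1] fwd 30.4 left 37.0
deckL2 [ 608.7 -264.4] fwd 99.7 left 37.3
bumpC [ 619.6 -270.9] fwd 111.5 left 32.6
bumpEdge [ 620.4 -262.8] fwd 111.1 left 40.7
tip [ 660.8 -312.5] fwd 158.6 left -2.2
neckL [ 632.6 -303.9] fwd 129.4 left 2.0
neckR [ 637.9 -314.5] fwd 136.3 left -7.7
head [ 643.6 -309.7] fwd 141.2 left -2.1
bend [ 632.2 -262.8] fwd 122.7 left 42.5
far [ 718.4 -275.9] fwd 209.9 left 42.8
rolL [ 675.3 -305.6] fwd 171.9 left 6.8
mouthTop? [ 606.  -241.9] fwd 93.6 left 59.1
```

{"name": "play_rows", "arguments": {"motion": [[[-0.0002, 0.002, -0.0002, 0, 0, 0], [-0.0004, 0.004, -0.0004, 0, 0, 0], [-0.0005, 0.006, -0.0005, 0, 0, 0], [-0.0005, 0.008, -0.0005, 0, 0, 0], [-0.0005, 0.01, -0.0005, 0, 0, 0], [-0.0005, 0.012, -0.0005, 0, 0, 0], [-0.0005, 0.013, -0.0005, 0, 0, 0], [-0.0005, 0.014, -0.0005, 0, 0, 0]]]}}

```text
time_s: 10.25
position: [0.5172, -0.2886, 0.0888]
tcp_rot: [[0.153, 0.988, -0.003], [0.988, -0.153, 0.002], [0.001, -0.003, -1.0]]
force: [-0.9, 0.2, 5.5]
opening: 0.111
grasp_force: 30.0
```

```bash
cat > f.py <<'E'
from h import *
s=bot.read_state(); print(s['time_s'],np.round(s['position'],4),np.round(s['force'],1),np.round(s['moment'],2),s['opening'])
E
python3 f.py
```

```text
10.25 [ 0.5172 -0.2886  0.0888] [-0.9  0.2  5.5] [-0.06  0.31 -0.07] 0.11113928856900829
```

{"name": "play_rows", "arguments": {"motion": [[[0, 0.0015, 0, 0, 0, 0], [0, 0.003, 0, 0, 0, 0], [0, 0.0045, 0, 0, 0, 0], [0, 0.006, 0, 0, 0, 0], [0, 0.006, 0, 0, 0, 0]]]}}

```text
time_s: 10.67
position: [0.5235, -0.2897, 0.0889]
tcp_rot: [[0.153, 0.988, -0.002], [0.988, -0.153, 0.002], [0.001, -0.002, -1.0]]
force: [-0.9, 0.1, 5.1]
opening: 0.109
grasp_force: 30.0
```

{"name": "play_rows", "arguments": {"motion": [[[0, 0.001, 0, 0, 0, 0], [0, 0.002, 0, 0, 0, 0], [0, 0.003, 0, 0, 0, 0], [0, 0.003, 0, 0, 0, 0]]]}}

```text
time_s: 11.0
position: [0.5264, -0.2902, 0.0888]
tcp_rot: [[0.153, 0.988, -0.002], [0.988, -0.153, 0.002], [0.001, -0.003, -1.0]]
force: [-0.9, 0.2, 4.7]
opening: 0.111
grasp_force: 30.0
```

{"name": "play_rows", "arguments": {"motion": [[[0, 0.001, 0, 0, 0, 0], [0, 0.002, 0, 0, 0, 0], [0, 0.003, 0, 0, 0, 0], [0, 0.003, 0, 0, 0, 0]]]}}

```text
time_s: 11.33
position: [0.5292, -0.2905, 0.0888]
tcp_rot: [[0.153, 0.988, -0.003], [0.988, -0.153, 0.002], [0.001, -0.003, -1.0]]
force: [-1.6, 0.1, 5.9]
opening: 0.111
grasp_force: 30.0
```

{"name": "play_rows", "arguments": {"motion": [[[0, 0.001, 0, 0, 0, 0], [0, 0.002, 0, 0, 0, 0], [0, 0.002, 0, 0, 0, 0]]]}}

```text
time_s: 11.58
position: [0.5308, -0.2907, 0.0889]
tcp_rot: [[0.153, 0.988, -0.003], [0.988, -0.153, 0.002], [0.002, -0.004, -1.0]]
force: [-2.8, -0.2, 5.9]
opening: 0.111
grasp_force: 30.0
```

{"name": "play_rows", "arguments": {"motion": [[[0, 0.001, 0, 0, 0, 0], [0, 0.002, 0, 0, 0, 0], [0, 0.002, 0, 0, 0, 0]]]}}

```text
time_s: 11.83
position: [0.5329, -0.2911, 0.0889]
tcp_rot: [[0.153, 0.988, -0.003], [0.988, -0.153, 0.002], [0.001, -0.003, -1.0]]
force: [-1.5, -0.3, 6.3]
opening: 0.113
grasp_force: 30.0
```

{"name": "play_rows", "arguments": {"motion": [[[0, 0.001, 0, 0, 0, 0], [0, 0.002, 0, 0, 0, 0], [0, 0.002, 0, 0, 0, 0]]]}}

```text
time_s: 12.08
position: [0.535, -0.2917, 0.0889]
tcp_rot: [[0.154, 0.988, -0.003], [0.988, -0.154, 0.002], [0.001, -0.003, -1.0]]
force: [-1.2, -1.2, 5.4]
opening: 0.112
grasp_force: 30.0
```

{"name": "play_rows", "arguments": {"motion": [[[0, 0.001, 0, 0, 0, 0], [0, 0.002, 0, 0, 0, 0], [0, 0.002, 0, 0, 0, 0]]]}}

```text
time_s: 12.33
position: [0.5367, -0.292, 0.0889]
tcp_rot: [[0.154, 0.988, -0.003], [0.988, -0.154, 0.002], [0.001, -0.003, -1.0]]
force: [-2.7, -0.1, 5.8]
opening: 0.112
grasp_force: 30.0
```

{"name": "play_rows", "arguments": {"motion": [[[0, 0.001, 0, 0, 0, 0], [0, 0.002, 0, 0, 0, 0], [0, 0.002, 0, 0, 0, 0]]]}}

```text
time_s: 12.58
position: [0.5385, -0.2923, 0.0889]
tcp_rot: [[0.154, 0.988, -0.004], [0.988, -0.154, 0.002], [0.001, -0.004, -1.0]]
force: [-2.6, -0.8, 6.2]
opening: 0.112
grasp_force: 30.0
```

```bash
python3 f.py
```

```text
12.5833 [ 0.5385 -0.2923  0.0889] [-2.6 -0.8  6.2] [-0.29  0.48 -0.23] 0.11188018822130374
```

{"name": "play_rows", "arguments": {"motion": [[[0, 0.001, 0, 0, 0, 0], [0, 0.002, 0, 0, 0, 0], [0, 0.002, 0, 0, 0, 0]]]}}

```text
time_s: 12.83
position: [0.5404, -0.2926, 0.0889]
tcp_rot: [[0.153, 0.988, -0.004], [0.988, -0.153, 0.002], [0.001, -0.004, -1.0]]
force: [-2.9, -0.3, 7.1]
opening: 0.116
grasp_force: 30.0
```

{"name": "play_rows", "arguments": {"motion": [[[0, 0.001, 0, 0, 0, 0], [0, 0.002, 0, 0, 0, 0], [0, 0.002, 0, 0, 0, 0]]]}}

```text
time_s: 13.08
position: [0.5423, -0.2929, 0.0889]
tcp_rot: [[0.153, 0.988, -0.004], [0.988, -0.153, 0.002], [0.001, -0.004, -1.0]]
force: [-3.3, -0.3, 5.8]
opening: 0.115
grasp_force: 30.0
```

{"name": "play_rows", "arguments": {"motion": [[[0, 0.001, 0, 0, 0, 0], [0, 0.002, 0, 0, 0, 0], [0, 0.002, 0, 0, 0, 0]]]}}

```text
time_s: 13.33
position: [0.5445, -0.2933, 0.0889]
tcp_rot: [[0.154, 0.988, -0.004], [0.988, -0.154, 0.002], [0.001, -0.004, -1.0]]
force: [-2.5, -0.8, 5.3]
opening: 0.109
grasp_force: 30.0
```

{"name": "play_rows", "arguments": {"motion": [[[0, 0.001, 0, 0, 0, 0], [0, 0.002, 0, 0, 0, 0], [0, 0.002, 0, 0, 0, 0]]]}}

```text
time_s: 13.58
position: [0.5472, -0.2938, 0.0889]
tcp_rot: [[0.154, 0.988, -0.002], [0.988, -0.154, 0.001], [0.001, -0.002, -1.0]]
force: [-1.5, -0.6, 4.4]
opening: 0.11
grasp_force: 30.0
```

```bash
python3 f.py
```

```text
13.5833 [ 0.5472 -0.2938  0.0889] [-1.5 -0.6  4.4] [-0.24  0.16 -0.21] 0.11012247261087948
```

{"name": "play_rows", "arguments": {"motion": [[[0, 0.0005, 0, 0, 0, 0], [0, 0.001, 0, 0, 0, 0], [0, 0.001, 0, 0, 0, 0]]]}}

```text
time_s: 13.83
position: [0.5482, -0.2939, 0.0889]
tcp_rot: [[0.153, 0.988, -0.002], [0.988, -0.153, 0.001], [0.0, -0.002, -1.0]]
force: [-2.6, -1.0, 6.3]
opening: 0.11
grasp_force: 30.0
```

{"name": "play_rows", "arguments": {"motion": [[[0, 0.0005, 0, 0, 0, 0], [0, 0.001, 0, 0, 0, 0], [0, 0.001, 0, 0, 0, 0]]]}}

```text
time_s: 14.08
position: [0.5503, -0.2944, 0.0889]
tcp_rot: [[0.153, 0.988, 0.001], [0.988, -0.153, -0.0], [-0.0, 0.001, -1.0]]
force: [1.0, -0.9, 1.8]
opening: 0.113
grasp_force: 30.0
```

```bash
python3 f.py
```

```text
14.0833 [ 0.5503 -0.2944  0.0889] [ 1.  -0.9  1.8] [-0.25 -0.11 -0.14] 0.11349208820707679
```

{"name": "play_rows", "arguments": {"motion": [[[0, 0.0005, 0, 0, 0, 0], [0, 0.001, 0, 0, 0, 0], [0, 0.001, 0, 0, 0, 0]]]}}

```text
time_s: 14.33
position: [0.552, -0.2947, 0.0889]
tcp_rot: [[0.153, 0.988, 0.001], [0.988, -0.153, -0.001], [-0.0, 0.002, -1.0]]
force: [2.5, -1.5, 1.7]
opening: 0.113
grasp_force: 30.0
```

```bash
python3 f.py
```

```text
14.3333 [ 0.552  -0.2947  0.0889] [ 2.5 -1.5  1.7] [-0.34 -0.26 -0.23] 0.11260235532044668
```

{"name": "play_rows", "arguments": {"motion": [[[0, 0.0005, 0, 0, 0, 0], [0, 0.001, 0, 0, 0, 0], [0, 0.001, 0, 0, 0, 0]]]}}

```text
time_s: 14.58
position: [0.5527, -0.2948, 0.089]
tcp_rot: [[0.153, 0.988, 0.001], [0.988, -0.153, -0.001], [-0.0, 0.001, -1.0]]
force: [2.1, -0.9, 0.4]
opening: 0.113
grasp_force: 30.0
```

```bash
python3 f.py
```

```text
14.5833 [ 0.5527 -0.2948  0.089 ] [ 2.1 -0.9  0.4] [-0.41 -0.34 -0.2 ] 0.11291613243877262
```

{"name": "play_rows", "arguments": {"motion": [[[0, 0.0005, 0, 0, 0, 0], [0, 0.001, 0, 0, 0, 0], [0, 0.001, 0, 0, 0, 0]]]}}

```text
time_s: 14.83
position: [0.5535, -0.2949, 0.089]
tcp_rot: [[0.153, 0.988, 0.001], [0.988, -0.153, -0.0], [-0.0, 0.001, -1.0]]
force: [2.8, -1.7, -0.4]
opening: 0.11
grasp_force: 30.0
```

```bash
python3 f.py
```

```text
14.8333 [ 0.5535 -0.2949  0.089 ] [ 2.8 -1.7 -0.4] [-0.45 -0.38 -0.23] 0.109620733929155
```

{"name": "play_rows", "arguments": {"motion": [[[0, 0.0005, 0, 0, 0, 0], [0, 0.001, 0, 0, 0, 0], [0, 0.001, 0, 0, 0, 0]]]}}

```text
time_s: 15.08
position: [0.5541, -0.2949, 0.089]
tcp_rot: [[0.153, 0.988, -0.0], [0.988, -0.153, -0.0], [-0.0, -0.0, -1.0]]
force: [2.0, -1.5, -0.6]
opening: 0.112
grasp_force: 30.0
```

```bash
python3 f.py
```

```text
15.0833 [ 0.5541 -0.2949  0.089 ] [ 2.  -1.5 -0.6] [-0.49 -0.29 -0.26] 0.11172741741551509
```

{"name": "play_rows", "arguments": {"motion": [[[0, 0.0005, 0, 0, 0, 0], [0, 0.001, 0, 0, 0, 0], [0, 0.001, 0, 0, 0, 0]]]}}

```text
time_s: 15.33
position: [0.5548, -0.2949, 0.089]
tcp_rot: [[0.153, 0.988, -0.001], [0.988, -0.153, 0.0], [0.0, -0.001, -1.0]]
force: [1.5, -1.1, 0.7]
opening: 0.112
grasp_force: 30.0
```

```bash
python3 f.py
```

```text
15.3333 [ 0.5548 -0.2949  0.089 ] [ 1.5 -1.1  0.7] [-0.52 -0.11 -0.21] 0.11223743220104931
```

{"name": "play_rows", "arguments": {"motion": [[[0, 0.0005, 0, 0, 0, 0], [0, 0.001, 0, 0, 0, 0], [0, 0.001, 0, 0, 0, 0]]]}}

```text
time_s: 15.58
position: [0.5554, -0.2949, 0.089]
tcp_rot: [[0.153, 0.988, -0.002], [0.988, -0.153, 0.001], [0.0, -0.002, -1.0]]
force: [-1.6, -1.3, 1.6]
opening: 0.113
grasp_force: 30.1
```

```bash
python3 f.py
```

```text
15.5833 [ 0.5554 -0.2949  0.089 ] [-1.6 -1.3  1.6] [-0.53  0.26 -0.29] 0.11297227977041184
```

{"name": "play_rows", "arguments": {"motion": [[[0, 0.0005, 0, 0, 0, 0], [0, 0.001, 0, 0, 0, 0], [0, 0.001, 0, 0, 0, 0]]]}}

```text
time_s: 15.83
position: [0.5564, -0.295, 0.089]
tcp_rot: [[0.153, 0.988, -0.002], [0.988, -0.153, 0.001], [0.001, -0.002, -1.0]]
force: [-1.8, -2.7, 3.1]
opening: 0.113
grasp_force: 30.1
```

```bash
python3 f.py
```

```text
15.8333 [ 0.5564 -0.295   0.089 ] [-1.8 -2.7  3.1] [-0.46  0.59 -0.32] 0.1126538679844209
```

{"name": "play_rows", "arguments": {"motion": [[[0, 0.0005, 0, 0, 0, 0], [0, 0.001, 0, 0, 0, 0], [0, 0.001, 0, 0, 0, 0]]]}}

```text
time_s: 16.08
position: [0.5566, -0.2949, 0.0889]
tcp_rot: [[0.152, 0.988, -0.004], [0.988, -0.152, 0.002], [0.001, -0.004, -1.0]]
force: [-5.3, -1.6, 5.0]
opening: 0.113
grasp_force: 30.1
```

```bash
python3 f.py
python3 - <<'E'
from h import *
for c in('wrist','scene'):
  imaging.capture(c)
  for n in['roller_left','roller_right','striker_tip','bottle']:
    print(c,n,[(np.round(r['at'],3).tolist(),round(r['confidence'],2)) for r in finder.recognise(c,n)][:3])
E
```

```text
16.0833 [ 0.5566 -0.2949  0.0889] [-5.3 -1.6  5. ] [-0.41  0.93 -0.32] 0.11290133198024811
wrist roller_left [([0.69, -0.302, 0.047], 0.82)]
wrist roller_right [([0.688, -0.327, 0.051], 0.43)]
wrist striker_tip [([0.604, -0.281, 0.045], 0.56), ([0.709, -0.289, 0.006], 0.53)]
wrist bottle [([0.629, -0.292, 0.104], 0.97), ([0.459, -0.182, 0.062], 0.57)]
scene roller_left []
scene roller_right [([0.676, -0.344, 0.041], 0.38)]
scene striker_tip [([0.591, -0.325, 0.044], 0.6)]
scene bottle [([0.437, -0.189, 0.046], 0.94), ([0.346, -0.422, 0.049], 0.86), ([0.479, -0.413, 0.047], 0.8)]
```

Past the catch the pull-in came, and then a firm stop at 5 N. I'll relax the push, open and lift off.

{"name": "play_rows", "arguments": {"motion": [[[0, -0.0005, 0, 0, 0, 0], [0, -0.001, 0, 0, 0, 0], [0, -0.001, 0, 0, 0, 0]]]}}

```text
time_s: 16.83
position: [0.5565, -0.2949, 0.089]
tcp_rot: [[0.153, 0.988, -0.001], [0.988, -0.153, 0.001], [0.001, -0.001, -1.0]]
force: [-4.6, -1.8, 3.8]
opening: 0.116
grasp_force: 30.1
```

```bash
python3 f.py
```

```text
16.8333 [ 0.5565 -0.2949  0.089 ] [-4.6 -1.8  3.8] [-0.31  0.82 -0.29] 0.11612999760299074
```

{"name": "play_rows", "arguments": {"motion": [[[0, 0, 0, 0, 0, 0], [0, 0, 0, 0, 0, 0], [0, 0, 0, 0, 0, 0], [0, 0, 0, 0, 0, 0], [0, 0, 0, 0, 0, 0], [0, 0, 0, 0, 0, 0]]], "fingers": 0.04}}

```text
time_s: 17.33
position: [0.5574, -0.2951, 0.0889]
tcp_rot: [[0.153, 0.988, 0.0], [0.988, -0.153, 0.0], [0.0, 0.0, -1.0]]
force: [-0.1, 1.3, 0.5]
opening: 0.428
grasp_force: 0.0
```

{"name": "play_rows", "arguments": {"motion": [[[0, 0, -0.01, 0, 0, 0], [0, 0, -0.03, 0, 0, 0], [0, 0, -0.06, 0, 0, 0], [0, 0, -0.09, 0, 0, 0], [0, 0, -0.12, 0, 0, 0], [0, 0, -0.14, 0, 0, 0], [0, 0, -0.14, 0, 0, 0]]]}}

```text
time_s: 17.92
position: [0.5598, -0.2971, 0.2355]
tcp_rot: [[0.153, 0.988, 0.009], [0.988, -0.153, -0.007], [-0.006, 0.01, -1.0]]
force: [0.4, -0.1, 0.7]
opening: 0.458
grasp_force: 0.0
```

```bash
python3 f.py
python3 - <<'E'
from h import *
for c in('wrist','scene','side'):
  d=save(c,c+'9.png')
  if c=='wrist': np.savez('w9.npz',K=d['camera_matrix'],R=d['R'],t=d['t'])
  for n in['caddy','roller_left','roller_right','striker_tip','bottle','vial_rack','marker','spanner','screwdriver']:
    print(c,n,[(np.round(r['at'],3).tolist(),round(r['confidence'],2)) for r in finder.recognise(c,n)][:4])
E
```

```text
17.9167 [ 0.5598 -0.2971  0.2355] [ 0.4 -0.1  0.7] [-0.13  0.03 -0.01] 0.4582656627922714
wrist caddy [([0.602, -0.294, 0.043], 0.82), ([0.585, -0.398, 0.01], 0.38)]
wrist roller_left [([0.689, -0.303, 0.044], 0.8)]
wrist roller_right [([0.685, -0.336, 0.054], 0.65)]
wrist striker_tip [([0.6, -0.296, 0.046], 0.9)]
wrist bottle [([0.296, -0.337, 0.029], 0.77), ([0.63, -0.302, 0.108], 0.67), ([0.461, -0.182, 0.062], 0.63), ([0.504, -0.4, 0.064], 0.58)]
wrist vial_rack [([0.551, -0.15, 0.02], 0.82), ([0.598, -0.292, 0.047], 0.18)]
wrist marker [([0.585, -0.401, 0.011], 0.67)]
wrist spanner []
wrist screwdriver []
scene caddy [([0.584, -0.319, 0.046], 0.77)]
scene roller_left [([0.569, -0.328, 0.022], 0.57)]
scene roller_right [([0.679, -0.342, 0.041], 0.45), ([0.568, -0.328, 0.015], 0.3)]
scene striker_tip [([0.579, -0.32, 0.045], 0.78)]
scene bottle [([0.348, -0.422, 0.048], 0.93), ([0.481, -0.412, 0.049], 0.9), ([0.437, -0.185, 0.046], 0.88), ([0.622, -0.321, 0.098], 0.77)]
scene vial_rack [([0.54, -0.14, 0.02], 0.74)]
scene marker []
scene spanner [([0.557, -0.546, 0.007], 0.65)]
scene screwdriver []
side caddy [([0.578, -0.291, 0.042], 0.59)]
side roller_left [([0.685, -0.294, 0.051], 0.54)]
side roller_right [([0.678, -0.264, 0.037], 0.57), ([0.68, -0.33, 0.053], 0.4)]
side striker_tip [([0.579, -0.29, 0.043], 0.81), ([0.578, -0.268, 0.019], 0.32), ([0.676, -0.267, 0.038], 0.24)]
side bottle [([0.485, -0.386, 0.048], 0.97), ([0.625, -0.3, 0.091], 0.77), ([0.352, -0.398, 0.044], 0.68), ([0.438, -0.162, 0.042], 0.67)]
side vial_rack [([0.54, -0.089, 0.023], 0.66)]
side marker [([0.573, -0.417, 0.011], 0.44)]
side spanner [([0.627, -0.3, 0.09], 0.15)]
side screwdriver [([0.417, -0.436, 0.008], 0.61)]
```

Run:
```python
import numpy as np,cv2
d=np.load('w9.npz');K,R,t=d['K'],d['R'],d['t'];im=cv2.imread('pics/wrist9.png',0)
u=np.array([.988,-.153]);n=np.array([.153,.988]);b=np.array([.5565,-.2949])
for y in(.02,.03):
  L=[]
  for x in np.arange(-.02,.021,.002):
    X=R@np.array([*(b+x*u+y*n),.088])+t; r=np.hypot(*X[:2]); a=np.arctan2(r,X[2])*K[0,0]
    p=X[:2]/r*a+K[:2,2]; L.append(int(im[int(round(p[1])),int(round(p[0]))]))
  print(y,L)
```

```text
0.02 [80, 74, 76, 81, 79, 80, 89, 90, 58, 77, 81, 71, 62, 82, 83, 85, 130, 178, 109, 114, 110]
0.03 [87, 84, 84, 86, 89, 85, 85, 85, 67, 82, 89, 79, 66, 99, 121, 103, 113, 163, 126, 125, 143]
```

```bash
python3 -c "
from rig import bot
print(bot.hand_in())"
```

```text
the job is handed in; nothing more can be done
None
```

The caddy is parked in its bay with the bottle still standing on it, and the job is handed in. The catch was felt to close, the caddy stopped firmly at about 5 N and stayed put when released. The arm is clear, and the bystanders I could re-locate had not moved; the marker and screwdriver were each confirmed from only some of the cameras.

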